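# Set the stop of a tube jig to its setting rod and clamp it

## Robot

A 7-joint arm with a two-finger parallel gripper is mounted at the origin on the work surface. World frame = base frame: x ahead of the robot, y to its left, z up, the work surface at z = 0. Lengths are in m, angles in rad, forces in N, time in s.
With the tool pointing down it reaches from about 0.375 to 0.925 m from the base axis. Payload 3.1 kg.
Tool frame: the origin (TCP) lies between the finger pads; the fingertips stand 19 mm ahead of it and the grasp point (between the pads) is the TCP; z points along the fingers, y is the line along which they close (so a half turn about z gives the same grasp; the last joint's range is limited). The gripper opens to 85 mm and grips with 20 to 120 N. Pads are 22 mm wide; open, the fingers measure 114 mm over their backs; the gripper's body (76 mm by 85 mm) begins 54 mm behind the grasp point. The pads swing forward as they close: fully open they stand 13 mm farther back than shut.
Start: joints at [-1.294, 0.383, 0.044, 1.598, -0.018, 1.161, -0.05], TCP at [0.238, 0.605, 0.25] pointing down, gripper open.
Joint ranges: [-2.61, 2.61], [-0.41, 2.15], [-1.48, 1.57], [0, 2.5], [-1.57, 4.71], [0.05, 1.97], [-2.85, 2.85]. Speed limits (rad/s): [2.79, 2.79, 3.14, 3.14, 3.14, 3.14, 3.14].

## Interface

Orientations are given as a unit quaternion [x, y, z, w].
In Python, from bench import move_ptp, movel, move_j, move_gripper, pause, inverse_kinematics, read_camera, camera_params, MotionError, sign_off, look_for, tip_of, read_time_s, read_qpos, read_joint_vel, read_effort, read_eef_pos, read_tcp_rot, read_ft_force, read_ft_torque, read_finger_gap, read_grasp_force gives the robot as it stands. Calls block until the motion is done:
- move_ptp(position, orientation): joint-space move of the TCP to a pose.
- movel(position, orientation=None, speed=0.15): straight line of the TCP; orientation=None keeps the orientation; speed is the mean speed in m/s.
- move_j(angles): joint-space move.
- move_gripper(opening, effort=None): finger opening in m; effort is the grip in N (None keeps the last); returns when the fingers have stopped.
- pause(seconds).
- inverse_kinematics(position, orientation): joint angles nearest the present ones, or None.
- read_camera(name): name is "side" or "top" or "wrist"; returns the picture (420x560x3 uint8, red, green, blue); there is no depth.
- camera_params(name): a dict with "K" (3x3 intrinsics, pixels), "camera_from_world" (4x4, takes a point from world to camera coordinates). Camera axes: x right, y down, z forward; pixel columns grow to the right and rows downward; lengths in m; the calibration is good to about 2 mm. A picture is of the moment at which its call begins: read the wrist's pose just before it. camera_params takes no time and is no camera call; for the wrist camera it gives the pose at the moment of the call.
A pose or a line that the arm cannot do raises MotionError and nothing moves.
- sign_off(): hands the job in; it is judged then, once.
Trained networks look in the newest picture that a camera, given by its name, has taken for a name from the list of things; names that differ only in an ending like _2 or _b are one class to them, and where a whole thing is asked for, a point or a joint stands for the part that bears it (a point fixed in the world has none). Each returns a list of dicts, best first, with "confidence" (0 to 1); they miss things now and then, are a little off and sometimes report something else, mostly with a low value. They report only what shows in the picture. A call takes as long as a camera call. They do not tell look-alikes from the thing itself.
- look_for(camera, name): "at" ([column, row] in pixels, amid what is visible of it).
- tip_of(camera, name): "at" ([column, row] in pixels: a listed point, or the origin of a listed thing).
Readings, each from a call of its own:
- read_time_s(): time.
- read_qpos(): joint angles.
- read_joint_vel(): joint speeds.
- read_effort(): joint torques, N m.
- read_eef_pos(): TCP position.
- read_tcp_rot(): TCP orientation.
- read_ft_force(): force on the tool from outside, world axes, zero at the start.
- read_ft_torque(): the same for the moment, N m.
- read_finger_gap(): finger opening in m.
- read_grasp_force(): force on a finger pad.
Only numpy, scipy, OpenCV 4.12 (cv2) and the standard library are available. Lean on these libraries where they do the work, as an engineer would, in place of code of your own. Each camera call takes 0.05 s, during which the arm holds its last target. There are 200 camera calls.

## Task

Set up the sample-tube jig on the lab bench: first push the setting rod fully home in its socket block, then slide the slotted stop bracket along its bolts until its upright stop just meets the outer end of the rod, and then turn the hexagonal hand knob clockwise until the bracket is firmly clamped. Let go of everything, and leave the calculator, tube rack and timer undisturbed.

Things in the scene. Friction and masses are not known exactly. Their poses are not given: they have to be found in the camera images.
- jig: fixed aluminium base plate, 112 (x) x 415 (y) x 10 mm; origin on its centre line at bench level, 265 mm from its -y end. y: direction of the bore and of the bracket's travel; z up. The clamp is at x=+24, y=-140 mm; a low keeper bolt (top 25 mm above the bench) at x=-24, y=-140 mm stays as it is. Two steel rails (tops 18 mm above the bench) guide the bracket's sides
- bore_mouth (a point): centre of the mouth of the blind 14 mm bore, 36 mm above the bench, axes as the jig; the bore runs along +y into a grey socket block, 60 mm wide, 90 mm long, top 61 mm above the bench. A black U-shaped saddle (24 mm wide, top 37 mm above the bench) holds the rod 36 to 48 mm in front of the mouth
- bore_bottom: the steel bottom of the blind bore, hidden inside the socket block; its origin is the centre of the face that the rod meets, y axis along the bore pointing deeper. It lies 50 to 66 mm behind the bore's mouth, differently each time
- setting_rod: loose round steel rod, 12 mm diameter, 120 mm long, about 0.1 kg, with fine rings every 10 mm; it lies in the saddle with its inner end in the bore, axis about 35 mm above the bench. Origin at mid-length on its axis, y axis along it towards the bore; it may roll about y. It starts 8 to 31 mm short of home
- rod_outer (a point): centre of the rod's outer end face (the -y end, towards the stop bracket)
- rod_inner (a point): centre of the rod's inner end face (inside the bore); home means that it is against bore_bottom
- stop_bracket: loose steel angle bracket, 0.25 to 0.5 kg, on the base between the rails: foot plate 84 x 175 (y) x 6 mm with two slots over clamp stud and keeper bolt; at its +y end an upright stop 40 mm wide (x), 10 mm thick (y), top 72 mm above the bench, to be gripped by its side edges. Origin on the stop's front face at the foot's underside; y: travel, towards the rod. Slides at 2 to 8 N
- stop_face (a point): point on the front (+y) face of the upright stop, at the height of the rod's axis, where the rod's end will meet it; axes as the bracket
- knob_grip (a point): middle of the black hexagonal hand knob of the clamp: 34 mm across flats, 28 mm high (38 to 66 mm above the bench), turning about the vertical; this point is 52 mm above the bench. The y axis of this point is parallel to one pair of flats and its x axis points square out of a flat; the flats repeat every 60 degrees
- clamp_knob (a joint): angle of the knob, rad, growing clockwise as seen from above (tightening), starting at 0 to 0.6. It turns stiffly (0.10 N m); each rad lowers the clamp foot 2 mm, and it touches the bracket at roughly 2.7 rad. From there the torque climbs by more than 0.2 N m within about half a radian. Released, it may spring back up to 0.3 rad and then stays, still clamped
- clamp_foot: round steel foot under the knob, 26 mm diameter, 4 mm thick, origin at the centre of its underside; it is driven down by the knob and presses on the bracket's foot plate (top 16 mm above the bench)
- calculator: bystander: black pocket calculator, 130 x 80 x 12 mm, origin under its centre; leave it
- tube_rack: bystander: white tube rack, 50 x 160 mm, 94 mm high with its capped tubes, origin under its centre; leave it
- bench_timer: bystander: round white bench timer, 66 mm diameter, 25 mm high, origin under its centre; leave it
Not all that is in view belongs to the job. Several things have the shape of the setting_rod; the one meant has the colours described above.

How it is judged:
By the outcome, as a careful person would: the job done as asked, in the order asked, and still so for the second after the job is handed in, with the robot touching nothing.
It also fails if it takes over 72 s, if anything falls off the work surface, if the arm or the gripper's body presses on something with over 40 N, if the wrist force passes 120 N, or if a joint passes its speed limit or range.

## Working session

There is one attempt and no reset: what is moved stays moved. The work goes in short steps, each a Python script; the robot and the scene stay as the last script left them, time stands still between calls to the robot, and variables do not carry over. Pictures are saved under pics/ and viewed, at most 10 in all, crops included, and the job is handed in when it is done.

```bash
ls; mkdir -p pics; python3 - <<'E'
from bench import *
import cv2,numpy as np
for c in("top","side"):
    im=read_camera(c);cv2.imwrite(f"pics/{c}0.png",im[:,:,::-1])
    p=camera_params(c);print(c,p["K"],np.round(p["camera_from_world"],4))
    for n in("bore_mouth","rod_outer","setting_rod","stop_face","stop_bracket","knob_grip","clamp_foot","jig"):
        print(n,[(np.round(d["at"],1).tolist(),round(d["confidence"],2)) for d in tip_of(c,n)[:4]])
    print([(np.round(d["at"],1).tolist(),round(d["confidence"],2)) for d in look_for(c,"setting_rod")])
print(read_time_s(),read_tcp_rot())
E
```

```text
pics
top [[457.78002718   0.         276.89077964]
 [  0.         457.78002718 205.06725471]
 [  0.           0.           1.        ]] [[-2.540e-02 -9.997e-01  2.000e-04  1.444e-01]
 [-9.832e-01  2.500e-02 -1.807e-01  5.876e-01]
 [ 1.807e-01 -4.800e-03 -9.835e-01  9.618e-01]
 [ 0.000e+00  0.000e+00  0.000e+00  1.000e+00]]
bore_mouth [([281.2, 229.2], 0.96), ([335.0, 234.6], 0.35)]
rod_outer [([315.9, 231.2], 0.72), ([266.3, 308.7], 0.72), ([219.2, 199.4], 0.72), ([169.9, 298.6], 0.54)]
setting_rod [([193.0, 278.8], 0.85), ([290.9, 318.1], 0.81), ([290.4, 232.0], 0.62), ([194.5, 190.3], 0.57)]
stop_face [([335.5, 235.7], 0.91)]
stop_bracket [([332.1, 235.4], 0.67)]
knob_grip [([370.9, 225.5], 0.73)]
clamp_foot []
jig [([306.6, 235.2], 0.72)]
[([293.3, 318.6], 0.87), ([297.3, 233.5], 0.73), ([188.8, 280.9], 0.68), ([193.7, 189.9], 0.62)]
side [[465.84906189   0.         276.97547454]
 [  0.         465.84906189 212.34028208]
 [  0.           0.           1.        ]] [[ 0.9883 -0.1521 -0.0071 -0.5594]
 [-0.1196 -0.747  -0.654   0.1949]
 [ 0.0941  0.6472 -0.7565  0.8893]
 [ 0.      0.      0.      1.    ]]
bore_mouth [([258.4, 220.9], 0.74)]
rod_outer [([275.4, 177.8], 0.7), ([253.3, 252.2], 0.66), ([176.0, 226.9], 0.63), ([185.8, 159.7], 0.57)]
setting_rod [([169.1, 249.8], 0.68), ([285.5, 162.2], 0.59), ([205.4, 167.9], 0.52), ([255.9, 224.6], 0.44)]
stop_face [([254.7, 270.6], 0.55)]
stop_bracket [([256.8, 273.0], 0.78)]
knob_grip [([270.0, 299.8], 0.59), ([255.5, 254.2], 0.45)]
clamp_foot [([269.6, 306.8], 0.42)]
jig [([254.7, 254.6], 0.61)]
[([254.6, 238.3], 0.65), ([203.7, 170.0], 0.64), ([169.3, 248.6], 0.59), ([286.4, 163.7], 0.56)]
1.0 [ 1.86294735e-01  9.82493904e-01  2.04233519e-05 -4.28217471e-06]
```

View pics/top0.png

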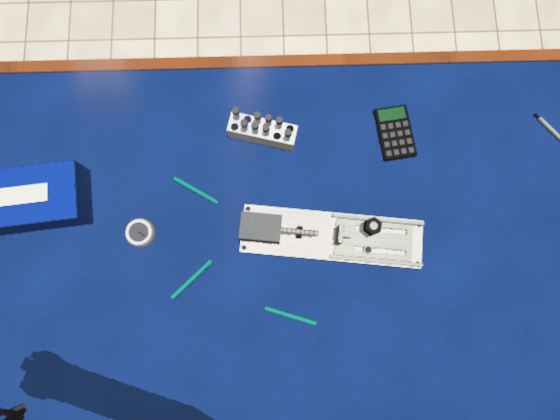

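View pics/side0.png

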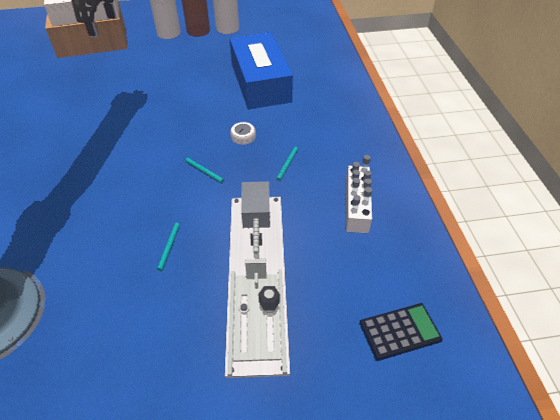

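The rod I want is the ringed steel one in the jig's saddle, at top (303,232) and side (256,238). The three look-alikes are teal and lie loose on the bench, at top (195,190), (191,279) and (290,316). The stop is at top (336,235) and the knob at (372,226). Next I'll work out the jig pose and take a closer look with the wrist camera.

```bash
cat > h.py <<'E'
from bench import *
import cv2,numpy as np
from scipy.spatial.transform import Rotation as R
def ray(p,px,z):
    K=np.array(p["K"]);T=np.array(p["camera_from_world"])
    d=T[:3,:3].T@np.linalg.solve(K,[px[0],px[1],1]);c=-T[:3,:3].T@T[:3,3]
    return c+d*(z-c[2])/d[2]
def quat(a):  # tool down, tool y axis at world angle a
    y=np.array([np.cos(a),np.sin(a),0]);z=np.array([0,0,-1.]);x=np.cross(y,z)
    return R.from_matrix(np.c_[x,y,z]).as_quat()
E
python3 - <<'E'
from h import *
zs=dict(bore_mouth=.036,rod_outer=.035,stop_face=.036,knob_grip=.052,jig=0)
px=dict(top=dict(bore_mouth=(281.2,229.2),rod_outer=(317,232),stop_face=(335.5,235.7),knob_grip=(370.9,225.5),jig=(306.6,235.2)),
 side=dict(bore_mouth=(258.4,220.9),rod_outer=(253.3,252.2),stop_face=(254.7,270.6),knob_grip=(270,299.8),jig=(254.7,254.6)))
for c in px:
    P={n:ray(camera_params(c),px[c][n],zs[n]) for n in zs}
    for n in P: print(c,n,np.round(P[n],4))
# jig plate outline in top (z=.01): corner pixels by hand
for q in((244,205),(424,220),(421,267),(239,253)): print(np.round(ray(camera_params("top"),q,.01),4))
q=read_qpos();print(q)
a=-0.065
T=[.575,.06,.30]
for k in(a,a+np.pi):
    j=inverse_kinematics(T,quat(k));print(j)
move_ptp(T,quat(a if abs((inverse_kinematics(T,quat(a)) or [9]*7)[6])<abs((inverse_kinematics(T,quat(a+np.pi)) or [9]*7)[6]) else a+np.pi))
p=camera_params("wrist");im=read_camera("wrist");cv2.imwrite("pics/w0.png",im[:,:,::-1])
for n in zs:
    for d in tip_of("wrist",n)[:2]: print(n,np.round(d["at"],1),round(d["confidence"],2),np.round(ray(p,d["at"],zs[n]),4))
print(read_time_s(),read_qpos(),read_eef_pos())
E
```

```text
top bore_mouth [0.5393 0.1211 0.036 ]
top rod_outer [0.5311 0.0413 0.035 ]
top stop_face [5.216e-01 5.000e-04 3.600e-02]
top knob_grip [ 0.5404 -0.0765  0.052 ]
top jig [0.5285 0.0624 0.    ]
side bore_mouth [0.5445 0.1179 0.036 ]
side rod_outer [0.5241 0.039  0.035 ]
side stop_face [ 0.5214 -0.006   0.036 ]
side knob_grip [ 0.5406 -0.0839  0.052 ]
side jig [0.5277 0.0579 0.    ]
[0.6012 0.2053 0.01  ]
[ 0.5556 -0.2083  0.01  ]
[ 0.4487 -0.1925  0.01  ]
[0.4907 0.2181 0.01  ]
[-1.29378232  0.3828855   0.04389905  1.59789959 -0.01789016  1.16116055
 -0.0499158 ]
[-0.7425561   0.23528347  0.66427142  1.74416842 -0.15393682  1.21477253
 -0.10276904]
[ 0.78290039  0.47848855 -1.23640208  1.67639382  0.46505336  1.32447646
  2.54002488]Traceback (most recent call last):
  File "<stdin>", line 15, in <module>
ValueError: The truth value of an array with more than one element is ambiguous. Use a.any() or a.all()
```

```bash
python3 - <<'E'
from h import *
zs=dict(bore_mouth=.036,rod_outer=.035,stop_face=.036,knob_grip=.052,jig=0)
p0=camera_params("wrist");print("cam offset",np.round(np.linalg.inv(p0["camera_from_world"])[:3,3]-read_eef_pos(),3))
move_ptp([.53,.03,.26],quat(-.106))
p=camera_params("wrist");im=read_camera("wrist");cv2.imwrite("pics/w0.png",im[:,:,::-1])
print(np.round(np.linalg.inv(p["camera_from_world"]),3))
for n in zs:
    for d in tip_of("wrist",n)[:2]: print(n,np.round(d["at"],1),round(d["confidence"],2),np.round(ray(p,d["at"],zs[n]),4))
print(read_time_s(),read_qpos(),read_eef_pos())
E
```

```text
cam offset [-0.068  0.026  0.125]
[[ 0.995 -0.099 -0.031  0.538]
 [-0.103 -0.952 -0.288  0.104]
 [-0.001  0.29  -0.957  0.385]
 [ 0.     0.     0.     1.   ]]
bore_mouth [276.2  95.3] 0.66 [0.5382 0.1168 0.036 ]
rod_outer [274.5 175.5] 0.7 [0.5277 0.0343 0.035 ]
rod_outer [117.4  66.4] 0.56 [0.3836 0.1603 0.035 ]
stop_face [274.  209.1] 0.95 [ 0.5231 -0.0036  0.036 ]
knob_grip [295.9 279.6] 0.89 [ 0.5398 -0.0857  0.052 ]
knob_grip [274.4 201.8] 0.59 [0.5251 0.0094 0.052 ]
jig [273.5 145. ] 0.97 [0.5293 0.0636 0.    ]
3.6 [-0.74983815  0.16544534  0.681933    1.89959216 -0.11575118  1.11579555
 -0.12873548] [0.53002792 0.03043592 0.25996659]
```

View pics/w0.png

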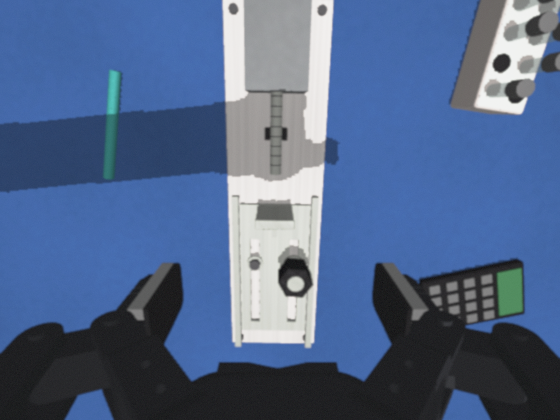

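The wrist view shows the steel rod from (275,92) to (275,175), held in the saddle at (275,133). The stop is at (274,208) and the knob at (295,280), so there are about 38 mm between the rod and the stop. I'll push the rod home with closed fingers.

```bash
cat >> h.py <<'E'
YAW=-.115
U=np.array([-np.sin(YAW),np.cos(YAW),0]);X=np.array([np.cos(YAW),np.sin(YAW),0])
L0=np.array([.5301,.0513,0])   # point on the bore line
def push(Fmax,dmax,step=.002,speed=.04,slow=None):
    f0=read_ft_force()@U;p=np.array(read_eef_pos());s0=p@U;log=[];d=0
    while d<dmax:
        d+=step;movel(p+U*d,speed=speed)
        f=-(read_ft_force()@U-f0);log.append((round((read_eef_pos()@U-s0)*1e3,1),round(f,1)))
        if f>Fmax:break
    print(log,read_time_s());return d
E
python3 - <<'E'
from h import *
move_gripper(0)
q=quat(YAW)
t=L0+U*(.017-.0513)/U[1]
move_ptp([t[0],t[1],.10],q)
movel([t[0],t[1],.046],speed=.08)
print(read_ft_force(),read_eef_pos(),read_finger_gap(),read_time_s())
push(12,.046)
E
```

```text
[-0.38075043  0.24299384 -1.00547702] [0.52632119 0.01679813 0.04597837] 0.00038928693843677444 5.875
[(np.float64(2.4), np.float64(0.5)), (np.float64(4.4), np.float64(0.8)), (np.float64(6.2), np.float64(0.3)), (np.float64(8.2), np.float64(1.0)), (np.float64(10.2), np.float64(1.3)), (np.float64(12.2), np.float64(0.0)), (np.float64(14.3), np.float64(-0.1)), (np.float64(16.3), np.float64(-1.5)), (np.float64(18.3), np.float64(0.3)), (np.float64(20.3), np.float64(-0.5)), (np.float64(22.3), np.float64(-0.7)), (np.float64(24.3), np.float64(0.3)), (np.float64(25.8), np.float64(1.8)), (np.float64(25.9), np.float64(6.4)), (np.float64(26.0), np.float64(8.7)), (np.float64(26.1), np.float64(11.0)), (np.float64(26.1), np.float64(13.2))] 10.125
```

```bash
python3 - <<'E'
from h import *
p=read_eef_pos();movel(p-U*.012,speed=.08)
p=read_eef_pos();movel([p[0],p[1],.12],speed=.15)
move_gripper(.075)
t=L0+U*(-.04-.0513)/U[1]
move_ptp([t[0],t[1],.20],quat(YAW))
P=camera_params("wrist");im=read_camera("wrist");cv2.imwrite("pics/w1.png",im[:,:,::-1])
for n,z in dict(bore_mouth=.036,rod_outer=.035,stop_face=.036,knob_grip=.052,clamp_foot=.02,jig=0).items():
    for d in tip_of("wrist",n)[:1]: print(n,np.round(d["at"],1),round(d["confidence"],2),np.round(ray(P,d["at"],z),4))
print(read_time_s(),read_ft_force())
E
```

```text
bore_mouth [300.5 236.7] 0.46 [ 0.5374 -0.088   0.036 ]
rod_outer [275.8  82. ] 0.75 [0.5303 0.0529 0.035 ]
stop_face [276.3 151.6] 0.8 [ 0.5239 -0.0046  0.036 ]
knob_grip [301.3 237.1] 0.69 [ 0.5376 -0.0819  0.052 ]
jig [272.1  72.5] 0.72 [0.5281 0.0641 0.    ]
12.725 [-0.20590209  0.37590738 -0.26918871]
```

View pics/w1.png

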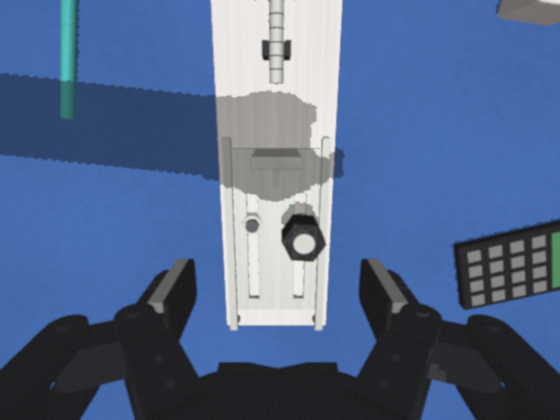

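The rod's outer end is now at (276,82), close to the saddle, and it stopped hard against the bottom. The stop at (276,158) is still clear of it by about 57 mm. I'll grip the stop's edges and slide the bracket up to the rod.

```bash
python3 - <<'E'
from h import *
c=np.array([.5237,-.004,0])-U*.005
movel([c[0],c[1],.12],quat(YAW),speed=.2)
movel([c[0],c[1],.056],speed=.1)
move_gripper(.03,60)
print("gap",read_finger_gap(),read_grasp_force(),read_ft_force(),read_time_s())
p=np.array(read_eef_pos());s0=p@U
movel(p+U*.045,speed=.06)
f=-(read_ft_force()@U);print("slide",f,read_time_s())
base=[f];d=.045
while d<.068:
    d+=.0015;movel(p+U*d,speed=.03)
    f=-(read_ft_force()@U);base.append(f);print(round((read_eef_pos()@U-s0)*1e3,1),round(f,1),end="; ")
    if f>np.median(base[:6])+7:break
print(read_time_s(),read_ft_force())
E
```

```text
gap 0.03914147140275888 61.17635250091553 [-1.19295645  0.62055738  5.34137039] 14.5083
slide -0.8578696809417431 15.4167
47.0 -0.5; 47.4 0.4; 48.6 2.4; 50.6 2.4; 52.6 3.1; 54.3 2.5; 55.8 3.0; 56.3 5.5; 56.4 7.8; 56.5 8.0; 56.6 10.9; 18.1667 [ -1.36947742 -10.85735358   6.19538783]
```

```bash
python3 - <<'E'
from h import *
p=np.array(read_eef_pos());movel(p+U*.0008,speed=.03)
print(-(read_ft_force()@U),read_eef_pos())
move_gripper(.065)
p=read_eef_pos();movel([p[0],p[1],.12],speed=.2)
c=L0+U*(-.06-.0513)/U[1]
move_ptp([c[0],c[1],.18],quat(YAW))
P=camera_params("wrist");im=read_camera("wrist")
for n,z in dict(rod_outer=.035,stop_face=.036,knob_grip=.052,).items():
    for d in tip_of("wrist",n)[:1]: print(n,np.round(d["at"],1),round(d["confidence"],2),np.round(ray(P,d["at"],z),4))
cv2.imwrite("pics/w2.png",cv2.resize(im[0:300,180:400,::-1],None,fx=2.6,fy=2,interpolation=3) if 0 else cv2.resize(im[0:290,160:440,::-1],None,fx=2,fy=2,interpolation=3))
print(read_time_s())
E
```

```text
5.76299235833016 [0.53036464 0.04722323 0.05686333]
rod_outer [276.6  51.7] 0.78 [0.5294 0.0521 0.035 ]
stop_face [278.5  52.6] 0.71 [0.5308 0.0512 0.036 ]
knob_grip [306.1 222.3] 0.74 [ 0.5381 -0.0808  0.052 ]
20.0583
```

View pics/w2.png

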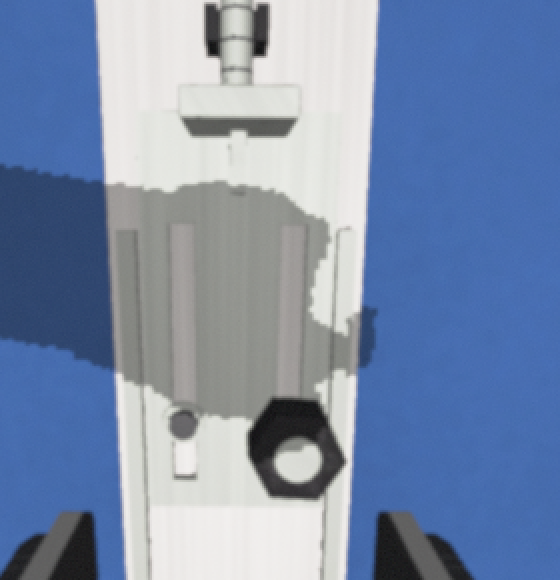

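The stop touches the rod end at crop (238,88), and the rod is still beside the saddle. The knob's hexagon has vertices at crop (248,450) and (345,460), so its vertex axis lies about 0.09 rad clockwise of the jig's x axis. I'll grip two flats with joint 7 wound back far enough to make the whole turn in one go.

```bash
python3 - <<'E'
from h import *
k=[.5386,-.0815]
a=YAW-.09+np.pi/2
a+= -np.pi/6+0  # flat normal = vertex axis + 60deg
move_gripper(.075)
j=inverse_kinematics([*k,.13],quat(a));print(a,j)
assert j is not None and -2.2<j[6]<-.9
move_ptp([*k,.13],quat(a))
movel([*k,.052],speed=.1)
print(read_ft_force(),read_time_s())
move_gripper(.025,80)
print("gap",read_finger_gap(),read_grasp_force(),read_ft_force(),read_ft_torque(),read_eef_pos(),read_time_s())
E
```

```text
0.8421975511965977 [-0.38335732  0.36555101  0.53749514  1.97321492 -0.24274972  0.86544937
  1.12595515]Traceback (most recent call last):
  File "<stdin>", line 7, in <module>
AssertionError
```

```bash
python3 - <<'E'
from h import *
k=[.5386,-.0815]
a=YAW-.09+np.pi/2
j=inverse_kinematics([*k,.13],quat(a));print(a,j)
assert j is not None and 1.2<j[6]<2.2
move_ptp([*k,.13],quat(a))
movel([*k,.052],speed=.1)
print(read_ft_force(),read_time_s())
move_gripper(.025,80)
print("gap",read_finger_gap(),read_grasp_force(),read_ft_force(),read_ft_torque(),read_eef_pos(),read_time_s(),read_qpos()[6])
E
```

```text
1.3657963267948965 [-0.30576944  0.35200061  0.44413095  1.96980646 -0.19654543  0.86116149
  1.60911532]
[0.62146376 0.68724631 1.24522275] 22.5917
gap 0.03278559224200655 79.17086947476491 [-0.86047398  3.47058315  5.898196  ] [ 0.42660197  0.16762454 -0.08122926] [ 0.53964226 -0.08027109  0.05313758] 23.0417 1.6708022438040016
```

```bash
cat >> h.py <<'E'
def turn(maxturn,tstop,step=.15):
    j=np.array(read_qpos());j0=j[6];f0=read_ft_force();t=0;n=0
    while n<maxturn:
        n+=step;j[6]=j0-n;move_j(j)
        t=read_ft_torque()[2];f=read_ft_force()
        print(round(j0-read_qpos()[6],2),round(t,3),np.round(f,1),round(read_finger_gap()*1e3,1),end=" | ")
        if abs(t)>tstop or np.linalg.norm(f)>45:break
    print("\n",read_time_s(),read_eef_pos())
E
python3 - <<'E'
from h import *
p=read_eef_pos();movel([p[0],p[1],.0525],speed=.05)
turn(1.5,.45)
E
```

```text
0.15 -0.097 [-0.1  0.2  2.1] 33.0 | 0.3 -0.113 [-1.3  0.5  3.2] 32.8 | 0.44 -0.111 [-1.2  0.3  4.3] 33.0 | 0.59 -0.142 [-2.7 -1.7  4.6] 32.8 | 0.74 -0.046 [-3.  -2.2  5.7] 32.6 | 0.89 -0.109 [-3.6 -2.5  6.5] 32.7 | 1.04 -0.049 [-3.4 -2.3  5.7] 32.9 | 1.19 -0.058 [-4.8 -3.5  6. ] 32.5 | 1.34 -0.037 [-5.3 -3.   6.9] 32.8 | 1.49 -0.148 [-6.  -2.4  7.8] 32.8 | 1.64 -0.121 [-6.2 -2.   7.4] 33.2 | 
 26.225 [ 0.53807337 -0.08117661  0.05311438]
```

```bash
python3 - <<'E'
from h import *
turn(1.9,.5,.1)
E
```

```text
0.09 -0.101 [-2.7 -1.3  4.9] 32.9 | 0.2 -0.136 [-2.3 -0.9  6. ] 32.8 | 0.3 -0.131 [-4.1 -1.   6.7] 33.5 | 0.4 -0.141 [-4.2 -0.7  5.6] 32.8 | 0.5 -0.112 [-4.2 -0.4  5.5] 32.7 | 0.6 0.031 [-3.4 -0.7  6.1] 33.3 | 0.69 0.035 [-3.8 -1.6  6.6] 32.7 | 0.79 0.111 [-4.5  0.5  6.9] 33.2 | 0.89 0.243 [-4.5 -0.1  6.4] 33.3 | 0.99 0.313 [-4.3 -1.   7.7] 33.0 | 1.09 0.333 [-4.3 -0.   7.5] 33.1 | 1.19 0.473 [-3.5 -0.   7.5] 32.8 | 1.29 0.558 [-4.8  0.5  7.6] 32.9 | 
 29.475 [ 0.53713185 -0.07999374  0.05311635]
```

The torque was flat at first and has climbed about 0.65 N m over the last 0.75 rad, so the clamp is tight. I'll release, back off and check.

```bash
python3 - <<'E'
from h import *
move_gripper(.075)
p=read_eef_pos();movel([p[0],p[1],.14],speed=.15)
c=L0+U*(-.06-.0513)/U[1]
move_ptp([c[0],c[1],.18],quat(YAW))
P=camera_params("wrist");im=read_camera("wrist")
for n,z in dict(rod_outer=.035,stop_face=.036,knob_grip=.052).items():
    for d in tip_of("wrist",n)[:1]: print(n,np.round(d["at"],1),round(d["confidence"],2),np.round(ray(P,d["at"],z),4))
cv2.imwrite("pics/w3.png",cv2.resize(im[0:290,160:440,::-1],None,fx=2,fy=2,interpolation=3))
read_camera("top");print([tip_of("top",n)[:1] for n in("calculator","tube_rack","bench_timer")])
print(read_time_s(),read_ft_force())
E
```

```text
rod_outer [277.9  51.1] 0.65 [0.5306 0.053  0.035 ]
knob_grip [309.3 222.9] 0.66 [ 0.5411 -0.0809  0.052 ]
[[{'at': [394.7, 136.2], 'confidence': 0.59}], [{'at': [262.3, 136.8], 'confidence': 0.77}], [{'at': [138.0, 233.7], 'confidence': 0.69}]]
32.2833 [-0.60414816 -0.10277438 -0.43507602]
```

View pics/w3.png

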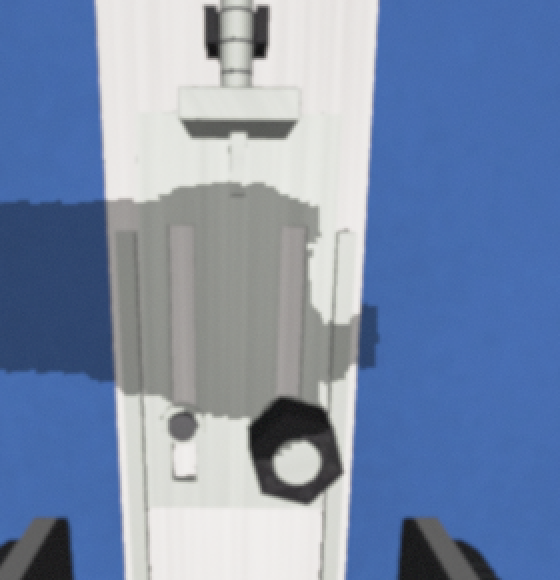

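The contact is unchanged: the stop is still against the rod at (238,90). The hexagon's net rotation suggests the knob lagged my turn, through some slip or springback. I'll grip it again on its present flats and test the tightness.

```bash
python3 - <<'E'
from h import *
k=[.5384,-.0808];a=.139
j=inverse_kinematics([*k,.13],quat(a));print(j)
move_ptp([*k,.12],quat(a))
movel([*k,.050],speed=.1)
print("free",read_ft_force(),read_ft_torque(),read_time_s())
move_gripper(.025,120)
print("gap",read_finger_gap(),read_grasp_force(),read_ft_force(),read_ft_torque(),read_eef_pos(),a-0,R.from_quat(read_tcp_rot()).as_matrix()[:2,1])
turn(.6,.75,.06)
E
```

```text
[-0.08088758  0.33113778  0.17825668  1.95992188 -0.07634979  0.85685716
  0.27692348]
free [-0.18676728  0.30781271  0.5258443 ] [-0.01374497 -0.01760542 -0.04603634] 33.5333
gap 0.032415623161158716 119.34517526999116 [-1.80646779  0.18592337  5.17639579] [0.05409697 0.3901712  0.15325394] [ 0.53851227 -0.08094033  0.050983  ] 0.139 [0.99029809 0.13895929]
0.06 0.064 [-0.7  0.6  0. ] 32.6 | 0.12 0.088 [-0.9 -0.6  0.9] 32.7 | 0.18 0.162 [-0.5  0.3  0.7] 32.4 | 0.24 0.192 [-1.6  0.1  0.1] 32.5 | 0.3 0.271 [-1.3 -0.1  1.5] 32.6 | 0.36 0.328 [-3.5  0.8  3.1] 32.8 | 0.42 0.368 [-3.4 -0.3  3.1] 32.9 | 0.48 0.406 [-4.3  0.5  4.4] 32.9 | 0.54 0.447 [-4.3  0.4  5.7] 32.6 | 0.6 0.482 [-4.4  0.6  6.1] 32.5 | 
 36.4917 [ 0.53796508 -0.08081571  0.05095569]
```

```bash
python3 - <<'E'
from h import *
turn(.5,.85,.08)
p=read_eef_pos()
pause(.2);a=read_qpos()[6]
move_gripper(.075)
movel([p[0],p[1],.14],speed=.15)
c=L0+U*(-.06-.0513)/U[1]
move_ptp([c[0],c[1],.18],quat(YAW))
im=read_camera("wrist")
cv2.imwrite("pics/w4.png",cv2.resize(im[0:290,160:440,::-1],None,fx=2,fy=2,interpolation=3))
print(a,read_time_s())
E
```

```text
0.08 0.556 [-3.9  0.1  3.9] 32.7 | 0.16 0.608 [-4.3  0.8  4.6] 32.9 | 0.24 0.668 [-5.2  0.2  5. ] 32.2 | 0.32 0.689 [-4.1  1.5  4.8] 32.8 | 0.4 0.832 [-3.8 -0.1  6. ] 32.5 | 0.48 0.798 [-5.   0.9  6.1] 32.8 | 0.56 0.882 [-4.6  1.7  5.6] 32.7 | 
 38.2417 [ 0.53756831 -0.080482    0.05094967]
-0.8497062023592592 40.5083
```

View pics/w4.png

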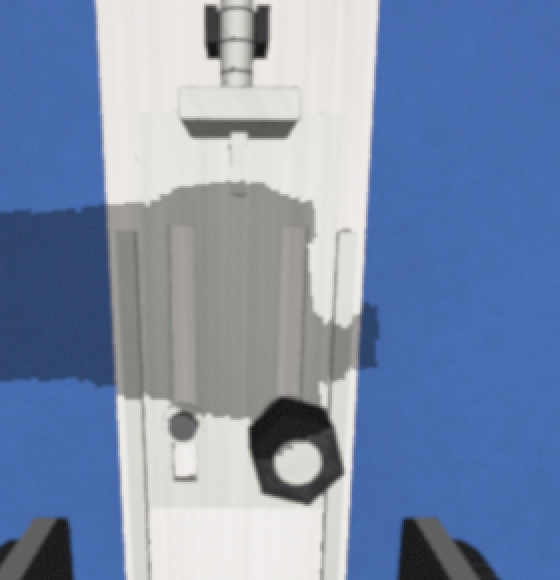

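```bash
python3 - <<'E'
from h import *
k=[.5382,-.0807];a=.08
move_ptp([*k,.12],quat(a))
movel([*k,.050],speed=.12)
print("free",read_ft_torque()[2],read_time_s())
move_gripper(.025,120)
print("gap",read_finger_gap(),read_ft_torque()[2])
A=read_camera("wrist")
turn(.35,.9,.07)
B=read_camera("wrist")
cv2.imwrite("pics/w5.png",np.hstack([cv2.resize(i[150:420,130:430,::-1],(400,360),interpolation=3) for i in(A,B)]))
E
```

```text
free 0.003547655989447533 41.6167
gap 0.03260520781558127 0.07425017308760151
0.07 0.081 [ 0.4 -0.2 -0.8] 32.5 | 0.14 0.1 [-1.1  0.1  0.7] 32.7 | 0.21 0.196 [-1.4 -0.5  0.5] 32.7 | 0.28 0.228 [-0.8 -0.8  1.9] 32.9 | 0.35 0.322 [-3.1 -0.6  3.3] 32.8 | 
 43.375 [ 0.53811887 -0.08078746  0.05134028]
```

View pics/w5.png

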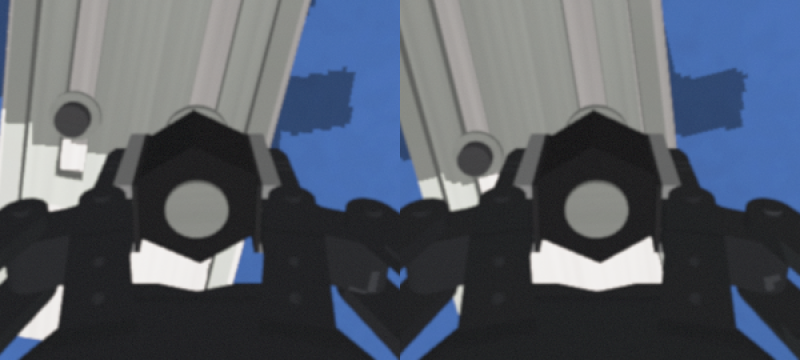

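The right-hand frame shows the knob turning with the fingers without slip: the hexagon sits the same in both frames, with its top at (195,190) and (596,190). So it was springback. The torque starts climbing straight away, which means the clamp is already loaded. I'll tighten again and ease off gently before opening, so the knob can't kick back.

```bash
python3 - <<'E'
from h import *
turn(.3,.6,.1)
j=np.array(read_qpos());j0=j[6]
for n in np.arange(.05,.6,.05):
    j[6]=j0+n;move_j(j);t=read_ft_torque()[2];print(round(n,2),round(t,3),end="; ")
    if t<.06:break
p=read_eef_pos();move_gripper(.075)
movel([p[0],p[1],.14],speed=.15)
c=L0+U*(-.06-.0513)/U[1]
move_ptp([c[0],c[1],.18],quat(YAW))
im=read_camera("wrist")
cv2.imwrite("pics/w6.png",cv2.resize(im[0:290,160:440,::-1],None,fx=2,fy=2,interpolation=3))
print(j[6],read_time_s())
E
```

```text
0.1 0.376 [-1.4 -0.4  3.1] 32.6 | 0.2 0.472 [-2.9 -0.9  2.2] 32.4 | 0.3 0.575 [-2.2  0.1  3.8] 32.8 | 
 44.175 [ 0.53788956 -0.08069102  0.0513414 ]
0.05 0.663; 0.1 0.641; 0.15 0.617; 0.2 0.596; 0.25 0.568; 0.3 0.452; 0.35 0.431; 0.4 0.426; 0.45 0.372; 0.5 0.319; 0.55 0.352; 0.06599079437818067 48.5167
```

View pics/w6.png

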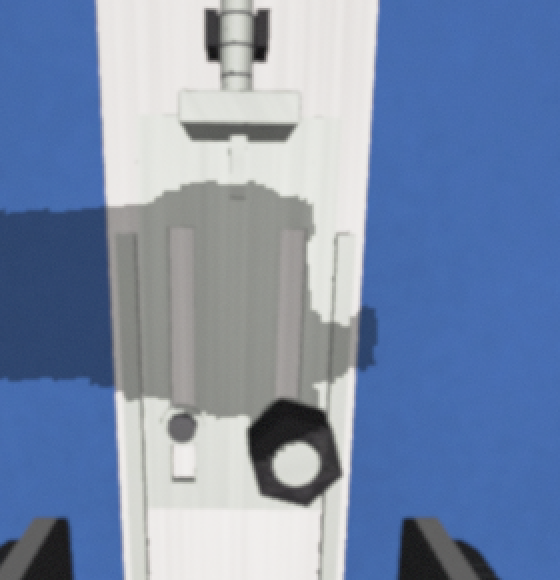

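The stop is still against the rod, and the knob has settled at the same angle as before. The torque readings are ambiguous, so I'll test the clamp directly with a gentle pull on the stop. It slides at 2–8 N when loose.

```bash
python3 - <<'E'
from h import *
c=[.53036,.04722]
move_ptp([*c,.12],quat(YAW))
movel([*c,.056],speed=.12)
move_gripper(.03,60)
pause(.1)
p=np.array(read_eef_pos());s0=p@U;f0=read_ft_force()@U;print(f0,read_finger_gap())
for d in np.arange(.001,.010,.001):
    movel(p-U*d,speed=.03);f=read_ft_force()@U;m=(read_eef_pos()@U-s0)*1e3
    print(round(m,2),round(f,1),end="; ")
    if abs(f)>14 or m<-2:break
print(read_time_s())
E
```

```text
-0.15835011257301793 0.03934147708236704
-0.07 2.2; -0.11 5.1; -0.1 6.1; -0.1 8.0; -0.16 10.6; -0.17 10.7; -0.22 12.2; -0.32 14.0; -0.35 16.1; 52.525
```

The clamp holds: the bracket gave only 0.35 mm under 16 N, and that is elastic give. I'll relax, let go and hand in.

```bash
python3 - <<'E'
from h import *
c=np.array(read_eef_pos())
movel(c+U*.004,speed=.04);print(read_ft_force()@U,(read_eef_pos()-c)@U*1e3)
p=read_eef_pos();movel(p+U*.0003,speed=.03)
move_gripper(.065);p=read_eef_pos();movel([p[0],p[1],.13],speed=.2)
movel([p[0],p[1],.22],speed=.2)
P=camera_params("side");im=read_camera("side")
print([(n,[np.round(d["at"],1).tolist() for d in tip_of("side",n)[:1]]) for n in("rod_outer","stop_face")])
im=read_camera("wrist")
cv2.imwrite("pics/w7.png",cv2.resize(im[0:290,160:440,::-1],None,fx=2,fy=2,interpolation=3))
print(read_time_s())
E
```

```text
-6.4738070793266855 0.281562199279824
[('rod_outer', [[177.3, 221.4]]), ('stop_face', [[257.8, 245.7]])]
54.95
```

View pics/w7.png

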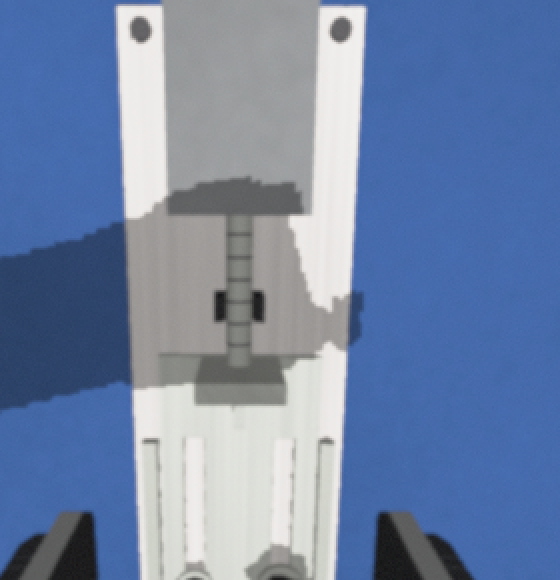

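The rod runs from the socket mouth at (240,215) to the stop at (240,365), with no visible gap at the contact. The gripper is clear of everything.

```bash
python3 -c "
from bench import *
print(sign_off(),read_time_s())"
```

```text
the job is handed in; nothing more can be done
the job is handed in; nothing more can be done
```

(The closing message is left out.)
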